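Find the concealed catch of the tea box

TASK

The wooden tea box has four square inlays in a row, flush in its flat top, and one of them, no different to look at, is the push catch of the hidden drawer. Feel across the top with the fingertips until an inlay gives, and press that one all the way in so that the drawer comes fully out; then take the hand away. Lift nothing, and leave the canisters, kettle, mug, stick holder and spoon where they stand.

Things in the scene. Friction and masses are not known exactly. Their poses are not given: they have to be found in the camera images.
- tea_box: oblong wooden box fixed to the dresser, 130 mm (its x) by 270 mm (y) by 85 mm tall; origin at the centre of its underside, z up, -x the drawer front (towards the robot), turned up to 0.35 rad. Its flat top (z = 85 mm) has four 52 mm square openings in a row along y, 10 mm ribs between, each filled by a 49 mm pale wooden inlay whose top lies 1.5 mm below the panel.
- opening_1 (a point): centre of a square opening, level with the panel top (box frame x = 0, y = -93, z = 85 mm); axes as the box. Its inlay is either rigid or the catch: three of the four are rigid, the catch may be in any. Shut fingertips must go wholly inside the 52 mm opening to press it.
- opening_2 (a point): centre of a square opening, level with the panel top (box frame x = 0, y = -31, z = 85 mm); axes as the box. Its inlay is either rigid or the catch: three of the four are rigid, the catch may be in any. Shut fingertips must go wholly inside the 52 mm opening to press it.
- opening_3 (a point): centre of a square opening, level with the panel top (box frame x = 0, y = 31, z = 85 mm); axes as the box. Its inlay is either rigid or the catch: three of the four are rigid, the catch may be in any. Shut fingertips must go wholly inside the 52 mm opening to press it.
- opening_4 (a point): centre of a square opening, level with the panel top (box frame x = 0, y = 93, z = 85 mm); axes as the box. Its inlay is either rigid or the catch: three of the four are rigid, the catch may be in any. Shut fingertips must go wholly inside the 52 mm opening to press it.
- catch (a joint): travel of the live inlay straight down, in m: 0 at rest (1.5 mm below the panel), 0.008 fully pressed, at a hard stop. It needs about 3 N to move, the same all the way, and does not spring back. The value tells how far, not which of the four it is.
- drawer (a joint): travel of the hidden drawer out of the front (towards the box's -x), in m: 0 shut, 0.040 fully out. A lever ties it to the catch: it comes out 5 mm for each mm the catch sinks. Its front is 208 mm wide and 34 mm high, flush, without a handle.
- canister_a: glass screw-top canister with a steel lid, 90 mm diameter, 126 mm tall, loose, 0.45 kg, stands in the tray (which of the three places varies); origin at the centre of its underside. Bystander.
- canister_b: glass screw-top canister with a steel lid, 90 mm diameter, 126 mm tall, loose, 0.45 kg, stands in the tray (which of the three places varies); origin at the centre of its underside. Bystander.
- canister_c: glass screw-top canister with a steel lid, 90 mm diameter, 126 mm tall, loose, 0.45 kg, stands in the tray (which of the three places varies); origin at the centre of its underside. Bystander.
- kettle: slim white kettle, 120 mm diameter at the foot, 184 mm tall to its lid button, handle at its +y reaching 103 mm from the axis, loose, stands in the tray; origin at the centre of its underside. Bystander.
- mug: stoneware mug, 82 mm diameter, 90 mm tall, chipped handle at its +y reaching 72 mm from the axis, loose, stands beyond the box's +y end; origin at the centre of its underside. Bystander.
- stick_holder: square dark wooden holder, 62 by 62 by 85 mm, with stirring sticks that stand up to about 140 mm high, loose, stands beyond the box's -y end; origin at the centre of its underside. Bystander.
- spoon: steel teaspoon 150 mm long lying on the dresser, loose; origin below its middle, x along it. Bystander.

How it is judged:
On the way:
1. the catch is pressed in and the drawer has come out (value of joint catch above 0.0065 m and value of joint drawer above 0.032 m), for 0.2 s.
At the end, for the whole second after the job is handed in: The catch is pressed in at least 6.5 of its 8 mm and the drawer stands out at least 32 of its 40 mm; canisters, kettle, mug, stick holder and spoon lie within 20 mm of where they began, and all but the spoon are upright within 0.15 rad (all of step 1 and distance of each of canister_a, canister_b, canister_c, kettle, mug, stick_holder, spoon from where it was at the start of the episode below 0.02 m and angle between each of canister_a, canister_b, canister_c, kettle, mug, stick_holder's own z axis and vertical below 0.15 rad); the robot touches nothing.
It fails at once if a canister, the kettle, mug, stick holder or spoon is lifted more than about 20 mm (height (world z) of any of canister_a, canister_b, canister_c, kettle, mug, stick_holder, spoon above 0.025 m).
It fails at once if a canister, the kettle, mug, stick holder or spoon is shifted by more than 30 mm (distance of any of canister_a, canister_b, canister_c, kettle, mug, stick_holder, spoon from where it was at the start of the episode above 0.03 m).
It fails at once if a canister, the kettle, mug or stick holder is knocked over (angle between any of canister_a, canister_b, canister_c, kettle, mug, stick_holder's own z axis and vertical above 0.5 rad).
It also fails if it takes over 40 s, if anything falls off the work surface, if the arm or the gripper's body presses on something with over 40 N, if the wrist force passes 120 N, or if a joint passes its speed limit or range.

ROBOT

A 6-joint arm with a two-finger parallel gripper is mounted at the origin on the work surface. World frame = base frame: x ahead of the robot, y to its left, z up, the work surface at z = 0. Lengths are in m, angles in rad, forces in N, time in s.
With the tool pointing down it reaches from about 0.375 to 0.925 m from the base axis. Payload 5.7 kg.
Tool frame: the origin (TCP) lies at the very end of the fingers, on their centre line; the grasp point (between the pads) lies 19 mm behind it; z points along the fingers, y is the direction in which the jaws open and shut (so a half turn about z gives the same grasp; the last joint's range is limited). The gripper opens to 85 mm and grips with 20 to 120 N. Pads are 22 mm wide; open, the fingers measure 114 mm over their backs; the gripper's body (76 mm by 85 mm) begins 54 mm behind the grasp point. The pads swing forward as they close: fully open they stand 13 mm farther back than shut.
Start: joints at [-1.25, 0.359, 1.51, -0, 1.272, -0.115], TCP at [0.253, -0.544, 0.231] pointing down, gripper open.
Joint ranges: [-2.97, 2.97], [-1.01, 2.36], [0.21, 2.38], [-0.96, 4.11], [0.2, 2.71], [-2.98, 2.98]. Speed limits (rad/s): [2.39, 2.39, 3.14, 3.14, 3.14, 3.14].

INTERFACE

Orientations are given as a unit quaternion [x, y, z, w].
In Python, from bench import telemetry, camera, calibration, ctrl gives the robot as it stands. The module is installed in compiled form; this text tells all that it offers.
- The arm moves only by the tool arm_command, never from a script. Its argument "rows" is one flat list of numbers, 5 for each row, row after row: the finger opening in mm, from 0 to 85.4, then the shift along the tool's x, y, z in units of 40 mm (1.0 is 40 mm), then the turn about the tool's z in units of 5 degrees (1.0 is 5 degrees). A call has 1 to 10 rows; each row is the pose to reach, as a shift and turn from the pose commanded when the call began, along the tool's axes at that moment; what a row does not reach only later rows make up. A row lasts 1/12 s, in which the tool goes at most 41.7 mm and 7.16 degrees, less where a joint would pass 70% of its speed; a pose out of reach is approached as far as the arm can. A call with a gripper value outside its range is refused whole. The fingers move at their own pace and stop on an object; "squeeze" is the grip in N (left out, the last holds). Time passes only in rows, so rows that repeat a pose let the fingers close. It gives the time, the measured TCP pose, the force and the opening at its end, in the units of the state.
- telemetry.sense(): the state, without advancing time (a new reading comes with each control period).
- camera(name): name is "scene" or "top"; returns the picture (400x640x3 uint8, red, green, blue); there is no depth.
- calibration(name): a dict with "intrinsics" (3x3 intrinsics, pixels), "eye" and "rotation" of the camera in the world. Camera axes: x right, y up, looking along -z (the intrinsics and any distortion apply to the point x, -y, -z); pixel columns grow to the right and rows downward; lengths in m; the calibration is good to about 2 mm. A picture is of the moment at which its call begins. calibration takes no time and is no camera call.
- ctrl.job_done(): hands the job in, once; it reports no verdict.
The state is a dict: "clock": time; "joint_pos": joint angles; "joint_velocities": joint speeds; "joint_torque": joint torques, N m; "ee_pos": TCP position; "ee_rot": TCP orientation; "force": force on the tool from outside, world axes, zero at the start; "torque": the same for the moment, N m; "grip_width": finger opening in m.
Only numpy, scipy, OpenCV 4.12 (cv2) and the standard library are available. Lean on these libraries where they do the work, as an engineer would, in place of code of your own. Each camera call takes 0.05 s, during which the arm holds its last target. There are 200 camera calls.

## Working session

There is one attempt and no reset: what is moved stays moved. The work goes in short steps, Python scripts to look and compute and a tool call to move; the robot and the scene stay as the last step left them, time stands still between calls to the robot, and variables do not carry over. Pictures are saved under pics/ and viewed, about 8 in all and at most 12, crops included, and the job is handed in when it is done.

Besides the shell and the picture viewer there is one more tool, called as name(argument=value, ...) on one line, values as JSON. arm_command: Moves the arm, as the interface text tells. Its arguments: {"type":"object","properties":{"rows":{"type":"array"},"squeeze":{"type":"number"}},"required":["rows"]}

```bash
mkdir -p pics; python3 - <<'E'
from bench import telemetry, camera, calibration
import cv2
for n in ("top","scene"):
    cv2.imwrite(f"pics/{n}0.png",camera(n)[:,:,::-1]); c=calibration(n); print(n,c)
s=telemetry.sense(); print(s)
E
```

```text
top {'intrinsics': array([[428.45950328,   0.        , 313.93657493],
       [  0.        , 428.45950328, 199.16289611],
       [  0.        ,   0.        ,   1.        ]]), 'eye': array([ 0.40734593, -0.11285019,  1.11998266]), 'rotation': array([ 0.06532392, -0.04958554, -0.69554011,  0.71379129])}
scene {'intrinsics': array([[372.12508887,   0.        , 322.4643233 ],
       [  0.        , 372.12508887, 198.05674084],
       [  0.        ,   0.        ,   1.        ]]), 'eye': array([ 1.4178916 , -0.37078017,  0.70428999]), 'rotation': array([0.37699913, 0.27089343, 0.51296682, 0.72204809])}
{'clock': 0.1, 'joint_pos': array([-1.25010605e+00,  3.59400510e-01,  1.51130131e+00, -7.68823927e-06,
        1.27247892e+00, -1.15104484e-01]), 'joint_velocities': array([ 0.00031757, -0.00219598, -0.00276219,  0.00042625, -0.0009745 ,
        0.0007224 ]), 'joint_torque': array([-9.10674353e-04, -5.28654277e+01, -2.79350406e+01, -2.69520124e-04,
        5.01533621e-03,  3.43211309e-05]), 'ee_pos': array([ 0.25307998, -0.54336423,  0.23056567]), 'ee_rot': array([ 9.76353593e-01,  2.16178240e-01, -8.51324692e-05, -7.89475729e-04]), 'force': array([-0.39633826,  0.05833664, -0.77527128]), 'torque': array([ 0.01389025, -0.04419188,  0.01712296]), 'grip_width': 0.08534637453647673}
```

View pics/top0.png

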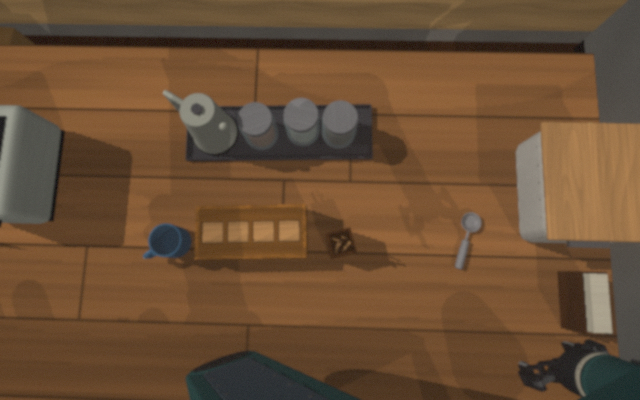

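View pics/scene0.png

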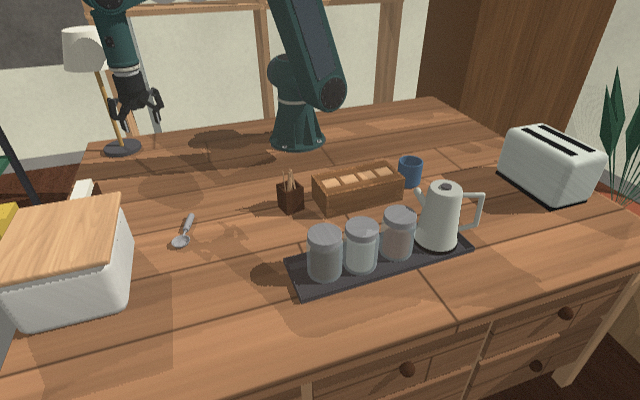

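The top picture shows the box with pale inlays near (213,232), (238,232), (263,231) and (289,231). The mug is at (168,242), the holder at (341,242), and the tray with the kettle and canisters lies beyond. Next I'll locate the inlays precisely.

```bash
cat > h.py <<'E'
import numpy as np, cv2
from scipy.spatial.transform import Rotation as R
from bench import calibration, telemetry
def ray(n,uv,z):
    c=calibration(n); K=c["intrinsics"]; d=np.linalg.solve(K,[uv[0],uv[1],1.]); 
    d=R.from_quat(c["rotation"]).apply([d[0],-d[1],-d[2]]); e=np.array(c["eye"]); return e+d*(z-e[2])/d[2]
def proj(n,p):
    c=calibration(n); q=R.from_quat(c["rotation"]).inv().apply(np.array(p)-c["eye"]); v=c["intrinsics"]@[q[0],-q[1],-q[2]]; return v[:2]/v[2]
E
python3 - <<'E'
from h import *
for n,roi in (("top",(195,205,310,262)),("scene",(315,160,400,195))):
    im=cv2.imread(f"pics/{n}0.png"); x0,y0,x1,y1=roi
    g=im[y0:y1,x0:x1,0].astype(np.uint8)
    t,b=cv2.threshold(g,0,255,cv2.THRESH_OTSU)
    k,_,st,ce=cv2.connectedComponentsWithStats(b)
    print(n,t)
    for s,c in zip(st[1:],ce[1:]):
        if s[4]>40: p=ray(n,c+[x0,y0],.0835); print(s[4],c+[x0,y0],p.round(4),np.hypot(*p[:2]).round(3))
# gripper check
s=telemetry.sense(); print(proj("top",s["ee_pos"]),proj("scene",s["ee_pos"]))
E
```

```text
top 55.0
415 [288.69638554 230.54457831] [ 0.4986 -0.0282  0.0835] 0.499
383 [212.19582245 232.11488251] [0.49   0.1579 0.0835] 0.515
405 [238.12098765 231.52098765] [0.493  0.0947 0.0835] 0.502
429 [263.01864802 230.97435897] [0.4959 0.0341 0.0835] 0.497
scene 90.0
103 [383.48543689 171.0776699 ] [0.489  0.1589 0.0835] 0.514
116 [366.10344828 174.75862069] [0.4913 0.0956 0.0835] 0.5
128 [348.7734375 178.484375 ] [0.4938 0.0343 0.0835] 0.495
129 [330.78294574 182.53488372] [ 0.4973 -0.0277  0.0835] 0.498
[539.7920331  355.25167985] [143.98233878 131.29511171]
```

```bash
cat >> h.py <<'E'
O={1:(.498,-.028),2:(.4949,.0342),3:(.4921,.0951),4:(.4895,.1584)}
def units(p,yaw=.046):
    s=telemetry.sense(); r=R.from_quat(s["ee_rot"]); d=r.inv().apply(np.array(p)-s["ee_pos"])/.04
    x=r.apply([1,0,0]); print(p,"shift",d.round(3),"turn",(np.degrees(np.arctan2(x[1],x[0])-yaw)/5).round(3), "force",s["force"].round(2),"ee",s["ee_pos"].round(4),s["clock"])
E
python3 -c "
from h import *
for z in (.23,.13): units((*O[1],z))"
```

```text
(0.498, -0.028, 0.23) shift [10.99  -9.095  0.03 ] turn 4.467 force [-0.4   0.06 -0.78] ee [ 0.2531 -0.5434  0.2306] 0.1
(0.498, -0.028, 0.13) shift [10.989 -9.091  2.53 ] turn 4.467 force [-0.4   0.06 -0.78] ee [ 0.2531 -0.5434  0.2306] 0.1
```

arm_command(rows=[0, 1, -0.83, 0, 0.4, 0, 2, -1.65, 0, 0.8, 0, 3, -2.5, 0, 1.2, 0, 3.8, -3.15, 0, 1.6, 0, 4.6, -3.8, 0, 2, 0, 5.4, -4.47, 0, 2.4, 0, 6.2, -5.13, 0, 2.8, 0, 7, -5.8, 0, 3.2, 0, 7.8, -6.45, 0, 3.6, 0, 8.6, -7.1, 0, 4], squeeze=20)

```text
clock: 0.93
ee_pos: [0.4326, -0.1656, 0.2312]
ee_rot: [0.999, 0.042, -0.0, -0.0]
force: [0.9, -1.0, 0.4]
grip_width: 0.0
```

```bash
python3 -c "
from h import *
for z in (.23,.13): units((*O[1],z))"
```

```text
(0.498, -0.028, 0.23) shift [ 1.921 -3.29   0.03 ] turn 0.444 force [ 0.86 -0.98  0.37] ee [ 0.4326 -0.1656  0.2312] 0.9333
(0.498, -0.028, 0.13) shift [ 1.922 -3.289  2.53 ] turn 0.444 force [ 0.86 -0.98  0.37] ee [ 0.4326 -0.1656  0.2312] 0.9333
```

arm_command(rows=[0, 0.5, -0.86, 0, 0.2, 0, 1, -1.72, 0, 0.47, 0, 1.56, -2.69, 0, 0.47, 0, 1.56, -2.69, 0.9, 0.47, 0, 1.56, -2.69, 1.8, 0.47, 0, 1.56, -2.69, 2.5, 0.47, 0, 1.56, -2.69, 2.5, 0.47, 0, 1.56, -2.69, 2.5, 0.47, 0, 1.56, -2.69, 2.5, 0.47])

```text
clock: 1.68
ee_pos: [0.486, -0.0555, 0.1324]
ee_rot: [1.0, 0.023, 0.001, 0.0]
force: [-0.3, 0.2, 1.1]
grip_width: 0.0
```

```bash
python3 - <<'E'
from h import *
from bench import camera
for z in (.13,.09,.0835): units((*O[1],z))
a=camera("top")[150:300,120:380,::-1]; b=camera("scene")[90:230,250:450,::-1]
a=cv2.resize(a,None,fx=2.3,fy=2.3,interpolation=2); b=cv2.resize(b,(a.shape[1],a.shape[1]*140//200*55//100*1),interpolation=2)
b=cv2.resize(camera("scene")[110:220,250:450,::-1],(a.shape[1],int(a.shape[1]*.4)),interpolation=2)
cv2.imwrite("pics/c1.png",np.vstack([a,b]))
E
```

```text
(0.498, -0.028, 0.13) shift [ 0.33  -0.673  0.059] turn -0.007 force [-0.29  0.21  1.09] ee [ 0.486  -0.0555  0.1324] 1.6833
(0.498, -0.028, 0.09) shift [ 0.329 -0.673  1.059] turn -0.007 force [-0.29  0.21  1.09] ee [ 0.486  -0.0555  0.1324] 1.6833
(0.498, -0.028, 0.0835) shift [ 0.329 -0.673  1.222] turn -0.007 force [-0.29  0.21  1.09] ee [ 0.486  -0.0555  0.1324] 1.6833
```

View pics/c1.png

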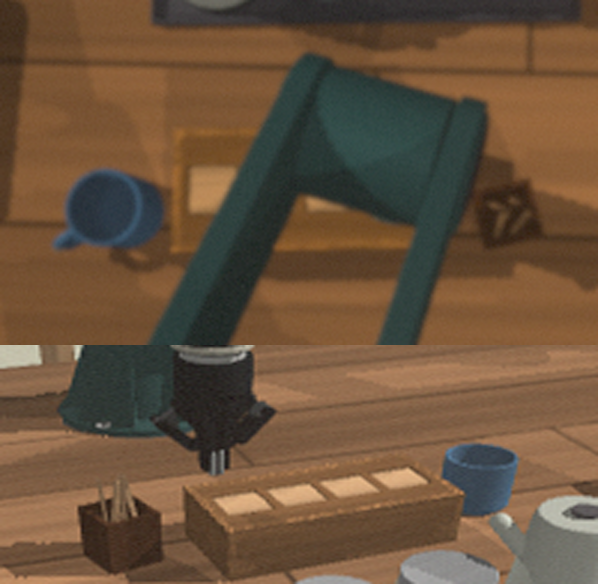

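The hand is shut and hangs above the box edge beside inlay 1, about 30 mm short of it. It is clear of the sticks and the mug. I'll correct that and settle.

arm_command(rows=[0, 0.33, -0.67, 0, 0, 0, 0.33, -0.67, 0, 0, 0, 0.33, -0.67, 0.5, 0, 0, 0.33, -0.67, 0.8, 0, 0, 0.33, -0.67, 0.8, 0, 0, 0.33, -0.67, 0.8, 0, 0, 0.33, -0.67, 0.8, 0])

```text
clock: 2.42
ee_pos: [0.498, -0.0281, 0.1004]
ee_rot: [1.0, 0.023, 0.001, 0.0]
force: [-0.4, 0.3, 0.2]
grip_width: 0.0
```

```bash
python3 - <<'E'
from h import *
from bench import camera
for z in (.09,.0835): units((*O[1],z))
cv2.imwrite("pics/c2.png",cv2.resize(camera("scene")[110:220,250:450,::-1],(800,440),interpolation=2))
E
```

```text
(0.498, -0.028, 0.09) shift [-0.    -0.002  0.26 ] turn -0.006 force [-0.4   0.33  0.15] ee [ 0.498  -0.0281  0.1004] 2.4167
(0.498, -0.028, 0.0835) shift [-0.    -0.002  0.423] turn -0.006 force [-0.4   0.33  0.15] ee [ 0.498  -0.0281  0.1004] 2.4167
```

View pics/c2.png

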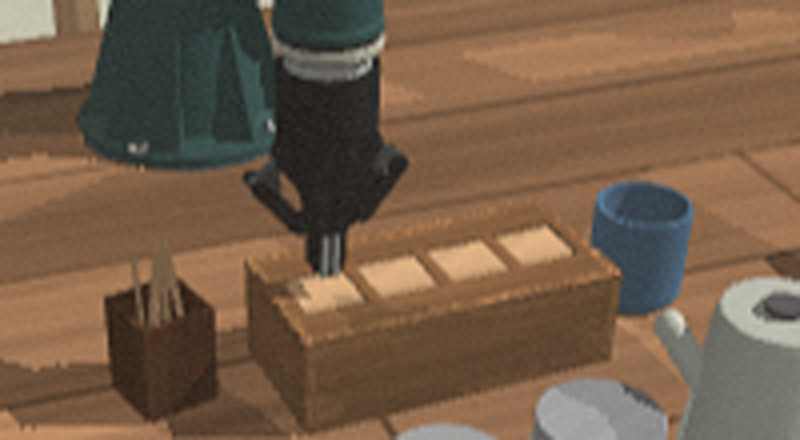

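The fingertips (328,270) are centred over inlay 1. I'll go down gently to about 1.5 mm past the inlay surface.

arm_command(rows=[0, 0, 0, 0.2, 0, 0, 0, 0, 0.35, 0, 0, 0, 0, 0.4, 0, 0, 0, 0, 0.43, 0, 0, 0, 0, 0.46, 0, 0, 0, 0, 0.46, 0, 0, 0, 0, 0.46, 0])

```text
clock: 3.05
ee_pos: [0.4972, -0.0278, 0.0834]
ee_rot: [1.0, 0.023, 0.0, 0.0]
force: [-8.7, 0.8, 34.2]
grip_width: 0.0002
```

Inlay 1 is rigid: 34 N at z = 83.4 mm, which is the inlay height. I'll lift, go to inlay 2 and feel it.

arm_command(rows=[0, 0, 0, -0.3, 0, 0, 0, 0, -0.6, 0, 0, 0, -0.8, -0.6, 0, 0, 0, -1.55, -0.6, 0, 0, 0, -1.55, -0.6, 0, 0, 0, -1.55, -0.6, 0, 0, 0, -1.55, -0.2, 0, 0, 0, -1.55, -0.1, 0, 0, 0, -1.55, -0.02, 0, 0, 0, -1.55, 0, 0])

```text
clock: 3.88
ee_pos: [0.4938, 0.0336, 0.0834]
ee_rot: [1.0, 0.023, -0.001, -0.0]
force: [-13.2, 1.7, 46.4]
grip_width: -0.0002
```

```bash
python3 -c "
from h import *
units((*O[2],.0815))"
```

```text
(0.4949, 0.0342, 0.0815) shift [ 0.028 -0.013  0.046] turn -0.01 force [-13.18   1.67  46.45] ee [0.4938 0.0336 0.0834] 3.8833
```

Inlay 2 is rigid too (46 N at 83.4 mm). On to 3, a little more gently.

arm_command(rows=[0, 0, 0, -0.3, 0, 0, 0, 0, -0.6, 0, 0, 0, -0.8, -0.6, 0, 0, 0, -1.55, -0.6, 0, 0, 0, -1.55, -0.6, 0, 0, 0, -1.55, -0.6, 0, 0, 0, -1.55, -0.2, 0, 0, 0, -1.55, -0.08, 0, 0, 0, -1.55, -0.03, 0, 0, 0, -1.55, -0.01, 0])

```text
clock: 4.72
ee_pos: [0.4912, 0.095, 0.0834]
ee_rot: [1.0, 0.022, -0.001, 0.0]
force: [-10.9, -0.5, 40.9]
grip_width: -0.0
```

```bash
python3 -c "
from h import *
units((*O[3],.0755))"
```

```text
(0.4921, 0.0951, 0.0755) shift [ 0.023 -0.001  0.197] turn -0.014 force [-10.88  -0.51  40.89] ee [0.4912 0.095  0.0834] 4.7167
```

Inlay 3 is rigid (41 N at 83.4 mm), so the catch should be inlay 4. I'll feel it first.

arm_command(rows=[0, 0, 0, -0.3, 0, 0, 0, 0, -0.6, 0, 0, 0, -0.8, -0.6, 0, 0, 0, -1.57, -0.6, 0, 0, 0, -1.57, -0.6, 0, 0, 0, -1.57, -0.6, 0, 0, 0, -1.57, -0.2, 0, 0, 0, -1.57, -0.08, 0, 0, 0, -1.57, -0.03, 0, 0, 0, -1.57, -0.01, 0])

```text
clock: 5.55
ee_pos: [0.4879, 0.1576, 0.0812]
ee_rot: [1.0, 0.022, -0.001, 0.0]
force: [-2.0, -1.5, 3.6]
grip_width: -0.0001
```

```bash
python3 -c "
from h import *
units((*O[4],.0755))"
```

```text
(0.4895, 0.1584, 0.0755) shift [ 0.041 -0.019  0.143] turn -0.014 force [-2.02 -1.55  3.57] ee [0.4879 0.1576 0.0812] 5.55
```

Inlay 4 gives (81.2 mm at 3.6 N). I'll press it to the stop at 75.5 mm, going slightly beyond.

arm_command(rows=[0, 0, 0, 0.04, 0, 0, 0, 0, 0.08, 0, 0, 0, 0, 0.11, 0, 0, 0, 0, 0.14, 0, 0, 0, 0, 0.16, 0, 0, 0, 0, 0.17, 0, 0, 0, 0, 0.17, 0, 0, 0, 0, 0.17, 0, 0, 0, 0, 0.17, 0])

```text
clock: 6.3
ee_pos: [0.4889, 0.1588, 0.0755]
ee_rot: [1.0, 0.023, 0.0, 0.0]
force: [-2.2, -1.9, 8.2]
grip_width: -0.0
```

arm_command(rows=[0, 0, 0, 0.01, 0, 0, 0, 0, 0.02, 0, 0, 0, 0, 0.02, 0, 0, 0, 0, 0.02, 0])

```text
clock: 6.63
ee_pos: [0.489, 0.1588, 0.0755]
ee_rot: [1.0, 0.023, 0.0, 0.0]
force: [-4.4, -2.9, 16.7]
grip_width: 0.0001
```

arm_command(rows=[0, 0, 0, -0.3, 0, 0, 0, 0, -0.7, 0, 0, 0, 0, -1.5, 0, 0, 0, 0, -2.2, 0, 0, 0, 0, -3, 0, 0, 0, 0, -3, 0, 0, 0, 0, -3, 0, 0, 0, 0, -3, 0])

```text
clock: 7.3
ee_pos: [0.4885, 0.1591, 0.1938]
ee_rot: [1.0, 0.023, 0.0, -0.0]
force: [-0.8, -0.2, -1.2]
grip_width: 0.0
```

```bash
python3 - <<'E'
from h import *
from bench import camera
units((*O[4],.2))
a=cv2.resize(camera("top")[150:300,120:380,::-1],(520,300),interpolation=2)
b=cv2.resize(camera("scene")[110:220,250:450,::-1],(520,286),interpolation=2)
cv2.imwrite("pics/c3.png",np.vstack([a,b]))
E
```

```text
(0.4895, 0.1584, 0.2) shift [ 0.024  0.018 -0.155] turn -0.002 force [-0.8 -0.2 -1.2] ee [0.4885 0.1591 0.1938] 7.3
```

View pics/c3.png

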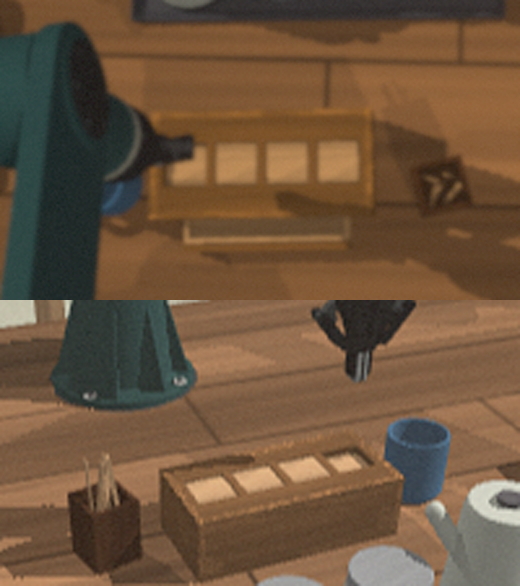

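The drawer stands well out of the front (top crop, about (265,235)) and inlay 4 is visibly sunk. The hand is clear, and the mug, holder and tray look undisturbed.

```bash
python3 -c "
from bench import ctrl; print(ctrl.job_done())"
```

```text
the job is handed in; nothing more can be done
None
```

The catch was inlay 4. I pressed it all the way in, the drawer came out, and I handed the job in at about 7.4 s of the 40 s.

- **Finding the catch:** I felt the inlays in order with the fingers shut. Inlays 1, 2 and 3 were rigid, holding 34–46 N at 83.4 mm; inlay 4 gave at about 3.6 N.
- **Pressing it:** Inlay 4 went down to 75.5 mm, the full 8 mm. It stayed at that height while the force rose to 17 N, so it was on its hard stop.
- **Last checks:** The last picture shows the drawer out and inlay 4 sunk. The hand is about 110 mm above the box, touching nothing. I saw no shift of the mug, stick holder, kettle or canisters in it, but I did not measure their positions. The spoon was outside that picture, and I did not go near it after the start.
- **Higher than intended:** The tip force on the rigid inlays reached 46 N. That was on the fingertips, not the arm or gripper body that the 40 N limit covers, and well below the 120 N wrist limit.

No check failed or disagreed.

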